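Unpin a knife handle and show its bore to the camera

TASK

Pull the wooden peg that pins the knife handle to the carving jig and stand it in the empty metal cup. Then take the handle out of the jig and hold it up to the inspection camera, top face still upward: the bored end faces squarely into the lens, centred on the line of sight and about 90 mm away from it. Finish while still holding it there, motionless, and do not disturb the camera or the other things on the table.

Things in the scene. Friction and masses are not known exactly. Their poses are not given: they have to be found in the camera images.
- jig: Dark wood carving jig fixed to the table; base board 180 x 80 x 12 mm, origin at the centre of its underside. Pin block 40 x 50 mm at x = -50 mm with an upright 13 mm hole, and a rest 20 x 50 mm at x = +55 mm with 8 mm cheeks 30 mm apart; both have tops 30 mm above the table and carry the handle. Between them (x -30 to +45 mm) it is open under the handle down to the base board.
- handle: Pale wood knife-handle blank 140 mm long, lying in the jig along the jig's x, bored end to +x. Origin: centre of its underside; z up. Shank 26 mm wide and high, x = -30 to +70 mm; swollen butt 34 mm wide, 26 mm high, x = -70 to -30 mm, with an upright 16 mm hole at x = -50 mm through which the peg passes. About 80 g.
- handle_bore (a point): Centre of the mouth of the 13 mm blind bore in the handle's +x end face: 70 mm along x and 13 mm along z from the handle's origin. Axes are those of the handle: x points out of the bored end.
- pin: Round wooden peg, 10 mm in diameter and 140 mm long, standing loosely upright through the handle's cross hole in the jig's pin block; its foot rests 12 mm above the table, its top stands at 152 mm. Origin at the centre of its foot, z along the peg to its top. About 15 g.
- cup: Empty loose aluminium cup, 64 mm in diameter at the rim, 85 mm high, wall 3 mm, floor 5 mm thick, inside 27 mm in radius at the floor and 29 mm at the rim. Origin at the centre of its underside. 350 g.
- cup_rim (a point): Centre of the cup's mouth, 85 mm above its underside.
- cam_lens (a point): Centre of the front glass of the inspection camera, a grey box 50 mm long and 44 mm square with a short black barrel, 0.3 m above the table on the far side. It looks along this frame's -x: towards the robot and 20 to 37 degrees downward, differing each time; y is level, z out of the camera's top. The head is on a stiff hinge: do not touch.
- cam: The camera's stand, fixed to the table: foot 120 mm in diameter, 16 mm high, 18 mm post 326 mm tall, 20 mm behind the foot's centre. Origin at the centre of the foot's underside; the camera is on its -x side.
- blank: Bystander: plain pale wood bar 120 x 28 x 26 mm with no holes, lying between the jig and the cup. Origin at the centre of its underside.
- knife: Bystander: carving knife, lying flat, dark handle 100 x 26 x 20 mm to -x and 70 mm blade to +x. Origin where they meet, on the table.
- stick: Bystander: wood strip 220 x 20 x 14 mm lying flat. Origin at the centre of its underside.
- glue: Bystander: standing bottle, 52 mm in diameter, 130 mm high. Origin at the centre of its underside.
- mallet: Bystander: wooden mallet lying flat, head 60 mm in diameter and 100 mm long along y, handle 185 mm to -x. Origin under the head's centre, on the table.
- sander: Bystander: cork sanding block 90 x 50 x 30 mm. Origin at the centre of its underside.
Not all that is in view belongs to the job. What is shaped like the handle but red or turquoise is not meant.

How it is judged (in metres and radians):
On the way, in this order (a step that is already met when the one before it is completed fails the run):
1. the peg stands in the cup, let go, while the handle still lies in the jig (horizontal distance between pin and cup below 0.028 m and z of pin in the frame of cup between -0.005 and 0.02 m and angle between pin's own z axis and vertical below 0.7 rad and angle between cup's own z axis and vertical below 0.2 rad and contact force between the fingers and pin below 0.1 N and linear speed of pin below 0.05 m/s and distance of handle from where it was at the start of the episode below 0.03 m), for 0.2 s.
2. the handle is lifted well clear of the jig in the fingers (height (world z) of handle above 0.1 m and contact force between the fingers and handle above 0.5 N), for 0.2 s.
At the end, for the whole second after the job is handed in: Handle held still in the air, bore mouth 65-115 mm before the lens and within 15 mm of its axis across and up-down, bored end to the lens, within 0.2 rad of the line of sight, rolled under 0.25 rad, top up, touching no stand; peg released in the upright cup, on its floor, leaning under 0.7 rad (all of step 2 and horizontal distance between pin and cup below 0.028 m and z of pin in the frame of cup between -0.005 and 0.02 m and angle between pin's own z axis and vertical below 0.7 rad and angle between cup's own z axis and vertical below 0.2 rad and contact force between the fingers and pin below 0.1 N and linear speed of pin below 0.05 m/s and x of handle_bore in the frame of cam_lens between -0.115 and -0.065 m and y of handle_bore in the frame of cam_lens between -0.015 and 0.015 m and z of handle_bore in the frame of cam_lens between -0.015 and 0.015 m and x of handle in the frame of cam_lens below -0.12 m and angle between the x axis of handle_bore and the x axis of cam_lens, either way round below 0.2 rad and angle between the y axis of handle_bore and the y axis of cam_lens, either way round below 0.25 rad and angle between handle's own z axis and vertical below 1.2 rad and contact force between handle and cam below 0.3 N and linear speed of handle below 0.03 m/s and angular speed of handle below 0.2 rad/s); the arm keeps its last pose, push and grip.
It fails at once if the inspection camera was pushed (more than 8 mm) (distance of cam_lens from where it was at the start of the episode above 0.008 m).
It fails at once if another thing on the table was disturbed (moved more than 30 mm) (distance of any of blank, knife, stick, glue, mallet, sander from where it was at the start of the episode above 0.03 m).
It also fails if it takes over 54 s, if anything falls off the work surface, if the arm or the gripper's body presses on something with over 40 N, if the wrist force passes 120 N, or if a joint passes its speed limit or range.

ROBOT

A 6-joint arm with a two-finger parallel gripper is mounted at the origin on the work surface. World frame = base frame: x ahead of the robot, y to its left, z up, the work surface at z = 0. Lengths are in mm, angles in rad, forces in N, time in s.
With the tool pointing down it reaches from about 250 to 725 mm from the base axis. Payload 9.7 kg.
Tool frame: the origin (TCP) lies midway between the tips of the shut fingers; the grasp point (between the pads) lies 19 mm behind it; y points along the fingers, z is the direction in which the jaws open and shut, and the axes are right-handed (so a half turn about y gives the same grasp; the last joint's range is limited). The gripper opens to 85 mm and grips with 20 to 120 N. Pads are 22 mm wide; open, the fingers measure 114 mm over their backs; the gripper's body (76 mm by 85 mm) begins 54 mm behind the grasp point. The pads swing forward as they close: fully open they stand 13 mm farther back than shut.
Start: joints at [-1.224, 0.087, 0.176, 1.66, 0, 1.571], TCP at [186.937, -517.254, 231.284] pointing down, gripper open.
Joint ranges: [-3.13, 3.13], [-0.85, 1.81], [-1.15, 1.24], [-2.2, 2.28], [-1.44, 1.52], [-3.14, 3.14]. Speed limits (rad/s): [2.22, 2.22, 2.57, 3.14, 3.14, 3.14].

INTERFACE

Orientations are given as a unit quaternion [w, x, y, z].
In Python, from workcell import robot gives the robot as it stands.
- The arm moves only by the shell command python3 -m handwheel 'ROWS' [OPENING] [FORCE]. ROWS is JSON, one flat list of numbers, 6 for each row, row after row: the shift along the tool's x, y, z in mm, then the turn, a rotation vector about the tool's x, y, z in degrees. In form: [tx, ty, tz, ax, ay, az, tx, ty, tz, ax, ay, az, ...]. A call has 1 to 8 rows; each row is the pose to reach, as a shift and turn from the pose commanded when the call began, along the tool's axes at that moment; what a row does not reach only later rows make up. A row lasts 1/12 s, in which the tool goes at most 41.7 mm and 7.16 degrees, less where a joint would pass 70% of its speed; a pose out of reach is approached as far as the arm can. A call with a gripper value outside its range is refused whole. OPENING is the finger opening in mm, from 0 to 85.4, set as the call begins (- or left out, the last holds). The fingers move at their own pace and stop on an object; FORCE is the grip in N (left out, the last holds). Time passes only in rows, so rows that repeat a pose let the fingers close. It gives the time, the measured TCP pose, the force and the opening at its end, in the units of the state.
- robot.read_state(): the state, without advancing time (a new reading comes with each control period).
- robot.camera(name): name is "scene" or "side" or "wrist"; returns a dict with "frame" (420x560x3 uint8, red, green, blue), "z_map" (420x560 float32, mm along the optical axis (not along the pixel's ray), 0 where there is no reading), "fx", "fy", "cx", "cy" (pixels), "k1" (the pictures are not rectified: a ray, as slopes to the right and down, at radius r is drawn at 1 + k1 r^2 times it, then the intrinsics apply), "extrinsics" (4x4, takes a point from camera to world coordinates). Camera axes: x right, y up, looking along -z (the intrinsics and any distortion apply to the point x, -y, -z); pixel columns grow to the right and rows downward; lengths in mm; the calibration is good to about 2 mm. A picture is of the moment at which its call begins.
- robot.hand_in(): hands the job in, once; it reports no verdict.
Trained networks look in the newest picture that a camera, given by its name, has taken for a name from the list of things; names that differ only in an ending like _2 or _b are one class to them, and where a whole thing is asked for, a point or a joint stands for the part that bears it (a point fixed in the world has none). Each returns a list of dicts, best first, with "confidence" (0 to 1); they miss things now and then, are a little off and sometimes report something else, mostly with a low value. They report only what shows in the picture. A call takes as long as a camera call. They do not tell look-alikes from the thing itself.
- robot.look_for(camera, target): "rect" ([left, top, width, height] in pixels, round what is visible of it).
- robot.pinpoint(camera, target): "centre" ([column, row] in pixels: a listed point, or the origin of a listed thing).
The state is a dict: "time": time; "joints": joint angles; "dq": joint speeds; "effort": joint torques, N m; "ee_pos": TCP position; "orientation": TCP orientation; "contact_force": force on the tool from outside, world axes, zero at the start; "moment": the same for the moment, N m; "width": opening from 0.0 (shut) to 1.0 (fully open).
Only numpy, scipy, OpenCV 4.12 (cv2) and the standard library are available. Lean on these libraries where they do the work, as an engineer would, in place of code of your own. Each camera call takes 0.05 s, during which the arm holds its last target.

## Working session

There is one attempt and no reset: what is moved stays moved. The work goes in short steps, Python scripts to look and compute and a shell command to move; the robot and the scene stay as the last step left them, time stands still between calls to the robot, and variables do not carry over. Pictures are saved under pics/ and viewed, and the job is handed in when it is done.

```bash
ls; mkdir -p pics; cat > h.py <<'E'
import numpy as np, cv2
from workcell import robot
from scipy.spatial.transform import Rotation as R
def cam(n):
    return robot.camera(n)
def save(c,f,box=None,s=1):
    im=c["frame"][:,:,::-1]
    if box: im=im[box[1]:box[3],box[0]:box[2]]
    if s!=1: im=cv2.resize(im,None,fx=s,fy=s,interpolation=cv2.INTER_CUBIC)
    cv2.imwrite("pics/"+f,im)
def ray(c,px):
    K=np.array([[c["fx"],0,c["cx"]],[0,c["fy"],c["cy"]],[0,0,1.]])
    p=cv2.undistortPoints(np.array(px,float).reshape(-1,1,2),K,np.array([c["k1"],0,0,0.]),None,None,None) if False else cv2.undistortPoints(np.array(px,float).reshape(-1,1,2),K,np.array([c["k1"],0,0,0.]))
    p=p.reshape(-1,2)
    E=np.array(c["extrinsics"])
    d=np.c_[p[:,0],-p[:,1],-np.ones(len(p))]
    return E[:3,3],d@E[:3,:3].T
def onz(c,px,z):
    o,d=ray(c,px); t=(z-o[2])/d[:,2]; return o+d*t[:,None]
def depth(c,px):
    o,d=ray(c,px); px=np.atleast_2d(px).astype(int); return o+d*c["z_map"][px[:,1],px[:,0]][:,None]
def cloud(c):
    v,u=np.mgrid[0:420,0:560]; px=np.c_[u.ravel(),v.ravel()]
    P=depth(c,px); P[c["z_map"].ravel()==0]=np.nan
    return P.reshape(420,560,3)
def proj(c,P):
    E=np.array(c["extrinsics"]); q=(np.atleast_2d(P)-E[:3,3])@E[:3,:3]
    x=q[:,0]/-q[:,2]; y=-q[:,1]/-q[:,2]; r2=x*x+y*y; f=1+c["k1"]*r2
    return np.c_[c["fx"]*x*f+c["cx"],c["fy"]*y*f+c["cy"]]
def tri(c1,p1,c2,p2):
    o1,d1=ray(c1,p1);o2,d2=ray(c2,p2);d1=d1[0];d2=d2[0]
    t=np.linalg.lstsq(np.c_[d1,-d2],o2-o1,rcond=None)[0]
    a=o1+d1*t[0];b=o2+d2*t[1];return (a+b)/2,np.linalg.norm(a-b)
E
cat > a.py <<'E'
from h import *
np.set_printoptions(precision=1,suppress=True)
for n in ["scene","side","wrist"]:
    c=cam(n); save(c,f"{n}0.png")
    print(n,c["fx"],c["k1"],np.array(c["extrinsics"])[:3,3])
    if n=="wrist": continue
    for t in ["jig","handle","handle_bore","pin","cup","cup_rim","cam_lens","cam","blank","knife","stick","glue","mallet","sander"]:
        print(t,[(np.round(d["centre"],0).tolist(),round(d["confidence"],2)) for d in robot.pinpoint(n,t)][:4])
s=robot.read_state();print(s)
E
python3 a.py
```

```text
pics
scene 493.1316344464605 -0.060888298101028485 [1120.5 -527.1 1440.3]
jig [([245.0, 264.0], 0.79)]
handle [([214.0, 218.0], 0.97), ([247.0, 260.0], 0.94), ([276.0, 319.0], 0.8)]
handle_bore [([261.0, 274.0], 0.71), ([290.0, 332.0], 0.6), ([194.0, 229.0], 0.57)]
pin [([234.0, 251.0], 0.45), ([341.0, 214.0], 0.39)]
cup [([328.0, 198.0], 0.64)]
cup_rim [([325.0, 187.0], 0.73), ([218.0, 342.0], 0.39), ([388.0, 193.0], 0.36)]
cam_lens [([342.0, 213.0], 0.82), ([326.0, 185.0], 0.66)]
cam [([346.0, 272.0], 0.68)]
blank [([302.0, 246.0], 0.93), ([384.0, 189.0], 0.58)]
knife [([386.0, 190.0], 0.62)]
stick [([220.0, 338.0], 0.59)]
glue [([364.0, 160.0], 0.92)]
mallet [([171.0, 305.0], 0.96), ([271.0, 223.0], 0.54), ([244.0, 263.0], 0.29)]
sander [([270.0, 223.0], 0.61)]
side 449.0894036956196 -0.12457621905477265 [ 489.4 -980.1  923.4]
jig []
handle [([252.0, 290.0], 0.97), ([180.0, 300.0], 0.7), ([331.0, 310.0], 0.59)]
handle_bore [([282.0, 289.0], 0.81), ([357.0, 302.0], 0.78), ([177.0, 316.0], 0.75)]
pin [([227.0, 261.0], 0.7), ([238.0, 297.0], 0.55)]
cup [([246.0, 217.0], 0.56)]
cup_rim [([246.0, 200.0], 0.86), ([276.0, 254.0], 0.19)]
cam_lens [([306.0, 161.0], 0.91)]
cam [([327.0, 236.0], 0.6)]
blank [([319.0, 367.0], 0.69)]
knife [([274.0, 186.0], 0.73)]
stick [([321.0, 370.0], 0.74)]
glue [([227.0, 181.0], 0.78)]
mallet [([243.0, 389.0], 0.69)]
sander [([227.0, 263.0], 0.62)]
wrist 345.1138829756566 -0.005441677775643949 [ 256.  -491.4  375.4]
{'time': 1.55, 'joints': array([-1.2,  0.1,  0.2,  1.7, -0. ,  1.6]), 'dq': array([ 0.,  0., -0., -0., -0.,  0.]), 'effort': array([  0. , -52. ,  46.5,   0. ,   0. ,   0. ]), 'ee_pos': array([ 186.9, -517.3,  231.3]), 'orientation': array([-0.1,  0.1, -0.7,  0.7]), 'contact_force': array([-0.4,  0.2, -0.2]), 'moment': array([-0.1, -0. ,  0. ]), 'width': 1.0006504740908215}
```

View pics/scene0.png

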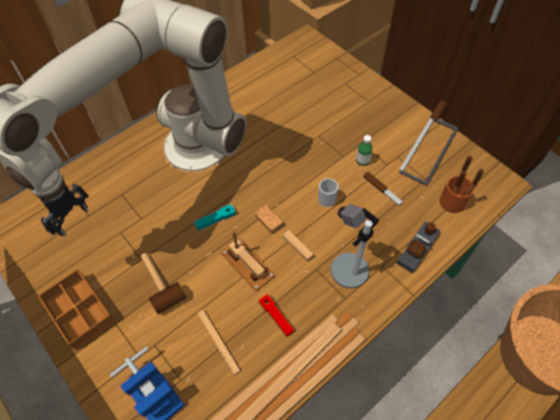

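View pics/side0.png

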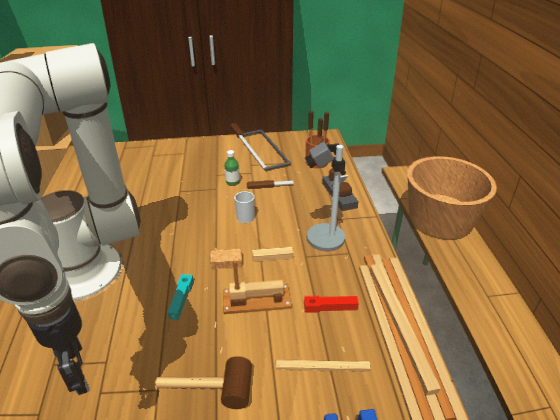

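View pics/wrist0.png

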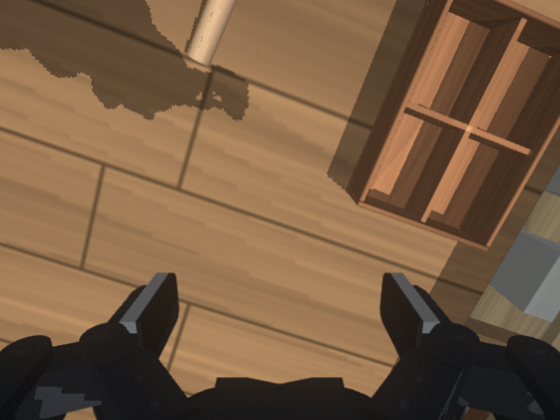

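The scene view has three handle shapes: turquoise (214,218), red (276,319) and the pale one in the dark jig with the peg (247,260). Only the pale one fits the description. The cup is at (328,192), the inspection camera head at (352,214) and the blank at (298,245).

```bash
cat > b.py <<'E'
from h import *
np.set_printoptions(precision=1,suppress=True)
c1=cam("scene"); c2=cam("side")
import pickle; pickle.dump((c1,c2),open("c.pkl","wb"))
save(c1,"sc_crop.png",(190,170,410,320),3.5); save(c2,"sd_crop.png",(190,130,370,330),3)
for n,a,b in [("bore",(261,274),(282,289)),("lens",(342,213),(306,161)),("rim",(325,187),(246,200)),("cup",(328,198),(246,217)),("handle",(247,260),(252,290)),("cam",(346,272),(327,236))]:
    print(n,*tri(c1,a,c2,b), )
for z,n,p in [(0,"sander",(270,223)),(0,"blank",(299,246)),(0,"glue",(364,160)),(0,"mallet",(171,305)),(12,"pinfoot",(234,251))]: print(n,onz(c1,[p],z))
E
python3 b.py
```

```text
bore [ 582.8 -162.5   30.2] 1.448996408270303
lens [679.2  61.9 281.5] 12.954277389216013
rim [503.5 184.8  82.6] 6.3095042228182825
cup [501.9 208.4  -6.5] 2.4748728918043095
handle [ 508.  -159.7   25.8] 15.083494061139367
cam [748.   47.7  19.5] 6.295752645624274
sander [[447.  -11.7   0. ]]
blank [[577.    3.3   0. ]]
glue [[470.1 421.6   0. ]]
mallet [[ 469.5 -432.1    0. ]]
pinfoot [[ 456.  -172.2   12. ]]
```

View pics/sc_crop.png

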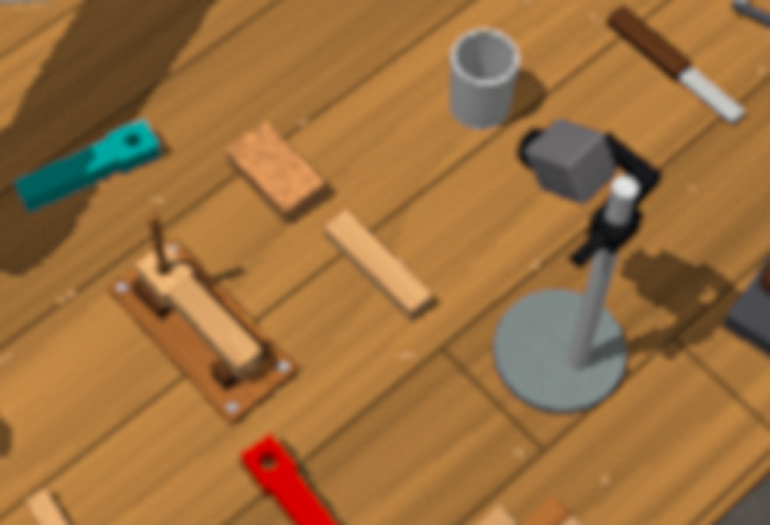

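View pics/sd_crop.png

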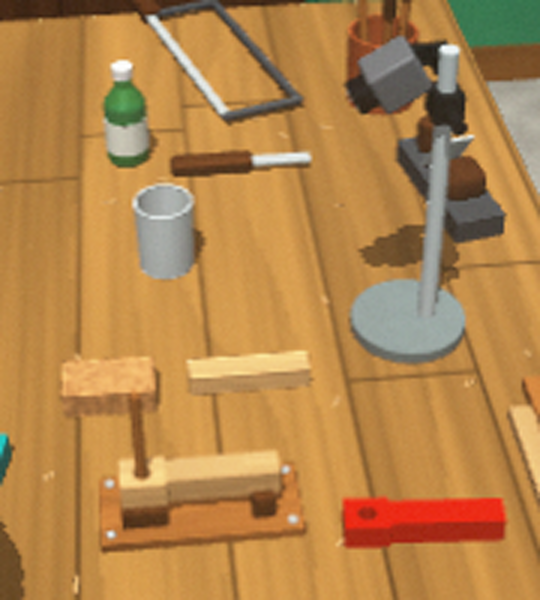

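The crops confirm it: the pale handle lies in the dark jig with the brown peg through its butt, peg top at scene (234,233) and bored end toward (263,272). Next I measure from the depth clouds.

```bash
cat > d.py <<'E'
from h import *
import pickle
np.set_printoptions(precision=2,suppress=True)
c1,c2=pickle.load(open("c.pkl","rb"))
for nm,c in (("scene",c1),("side",c2)):
    P=cloud(c).reshape(-1,3); P=P[~np.isnan(P).any(1)]
    def box(x0,x1,y0,y1,z0,z1):
        m=(P[:,0]>x0)&(P[:,0]<x1)&(P[:,1]>y0)&(P[:,1]<y1)&(P[:,2]>z0)&(P[:,2]<z1); return P[m]
    print("==",nm)
    h=box(400,640,-240,-90,51,60)
    r=cv2.minAreaRect(h[:,:2].astype(np.float32)); print("handle top",len(h),h[:,2].mean(),r)
    p=box(400,560,-240,-90,70,160); print("peg",len(p),p.mean(0),p.min(0),p.max(0))
    k=box(440,560,130,260,80,92); print("rim",len(k),k.mean(0)); print(cv2.minEnclosingCircle(k[:,:2].astype(np.float32)))
    k=box(440,560,130,260,3,92); print("cupall",k.min(0),k.max(0), k[:,2].max())
    b=box(500,660,-60,70,18,34); print("blank",len(b),b[:,2].mean(),cv2.minAreaRect(b[:,:2].astype(np.float32)))
    b=box(370,520,-60,50,24,40); print("sander",len(b),b[:,2].mean(),cv2.minAreaRect(b[:,:2].astype(np.float32)))
    b=box(600,850,-60,170,200,420); print("camhead",len(b),b.min(0),b.max(0))
    np.save(f"head_{nm}.npy",b)
    b=box(600,850,-60,170,40,220); print("post",len(b),b.mean(0))
    b=box(600,850,-60,170,10,22); print("foot",len(b),cv2.minEnclosingCircle(b[:,:2].astype(np.float32)))
E
python3 d.py
```

```text
== scene
handle top 306 55.317336193741845 ((517.5171508789062, -167.2975616455078), (142.09010314941406, 34.77309799194336), 0.9042561054229736)
peg 49 [ 469.   -169.28  115.01] [ 462.88 -173.37   71.68] [ 472.69 -163.64  153.44]
rim 71 [504.7  196.31  84.48]
((503.8240966796875, 196.60133361816406), 33.85089874267578)
cupall [440.74 130.21   3.  ] [559.94 259.12  90.73] 90.72894338632022
blank 302 25.272338716021224 ((577.7296142578125, -5.010190963745117), (118.78793334960938, 31.467571258544922), 0.01718772016465664)
sander 342 29.776036730537797 ((455.9653015136719, -13.532333374023438), (51.89228057861328, 127.53750610351562), 86.71693420410156)
camhead 920 [673.44  16.36 201.28] [785.63 101.67 340.71]
post 176 [772.6   58.64 133.55]
foot 900 ((736.3580932617188, 35.51210403442383), 146.26422119140625)
== side
handle top 439 54.900955230447636 ((512.9514770507812, -168.2090606689453), (34.91928482055664, 136.5403289794922), 89.29447937011719)
peg 96 [ 463.58 -170.48  114.24] [ 458.55 -176.06   71.54] [ 468.36 -164.82  153.73]
rim 72 [500.98 193.49  83.77]
((500.7388000488281, 197.50872802734375), 34.151580810546875)
cupall [446.4  132.92   3.08] [552.56 249.12  87.64] 87.64379474631346
blank 314 24.425976899877092 ((571.9458618164062, -5.431726455688477), (33.33578109741211, 116.87187957763672), 89.99996185302734)
sander 399 29.260819960286486 ((455.33306884765625, -12.205738067626953), (56.32571792602539, 128.92784118652344), 89.4869384765625)
camhead 924 [668.15  15.96 200.45] [779.92 102.3  335.7 ]
post 295 [761.87  58.81 134.41]
foot 781 ((730.3712768554688, -2.8319737911224365), 129.1638946533203)
```

```bash
cat > e.py <<'E'
from h import *
import pickle
from scipy.optimize import least_squares
np.set_printoptions(precision=3,suppress=True)
c1,c2=pickle.load(open("c.pkl","rb"))
for nm,c,lp in (("scene",c1,(342,213)),("side",c2,(306,161))):
    P=cloud(c); F=c["frame"].astype(int)
    m=(P[...,0]>640)&(P[...,0]<760)&(P[...,1]>0)&(P[...,1]<110)&(P[...,2]>230)&(P[...,2]<345)
    g=m&(F.max(2)>62); blk=m&(F.max(2)<=62)
    Q=P[g]; B=P[blk]
    print(nm,len(Q),Q.mean(0),len(B),B.mean(0), B.min(0))
    # robust box fit
    def loc(p,X): # p: yaw,pitch, centre ; x axis = from lens back? cam frame x: looks along -x
        Rm=R.from_euler("ZY",[p[0],p[1]]).as_matrix(); return (X-p[2:5])@Rm
    def res(p):
        q=np.abs(loc(p,Q))-np.array([25,22,22]); o=np.maximum(q,0)
        return np.where((q>0).any(1),np.linalg.norm(o,axis=1),q.max(1))
    best=None
    for yaw in (-.5,-.2,0,.2,.5):
      for pit in (-.6,-.4):
        r=least_squares(res,[yaw,pit,*(Q.mean(0)+[5,10,-10])],loss="soft_l1",f_scale=2.)
        if best is None or r.cost<best.cost: best=r
    p=best.x; print("fit",p,np.degrees(p[:2]),"med",np.median(np.abs(res(p))))
    Rm=R.from_euler("ZY",p[:2]).as_matrix(); print("x axis",Rm[:,0])
    L=loc(p,B); f=(L[:,0]<-20)&(np.abs(L[:,1])<25)&(np.abs(L[:,2])<25); print("barrel",f.sum(),L[f].min(0),L[f].max(0))
    print(L[f][np.argsort(L[f][:,0])][:12])
    o,d=ray(c,lp); print("lens ray passes at local", end=" ")
    for xl in (-40,-45,-50):
        n=Rm[:,0]; ctr=p[2:5]+n*xl; t=(ctr-o)@n/(d[0]@n); print(xl,loc(p,(o+d[0]*t)[None])[0],end=";")
    print()
E
python3 e.py
```

```text
scene 486 [722.798  55.932 315.482] 76 [730.009  78.699 307.569] [678.649  36.479 268.809]
fit [  0.078  -0.536 718.484  61.701 304.314] [  4.48  -30.726] med 1.2346159063260416
x axis [0.857 0.067 0.511]
barrel 18 [-38.849 -21.297   1.752] [-21.743   0.665  17.982]
[[-38.849  -8.117  14.086]
 [-37.913 -14.912   1.752]
 [-36.856  -5.186  15.965]
 [-36.744  -6.489  13.442]
 [-36.552 -10.864  13.414]
 [-35.303 -14.149   9.241]
 [-35.082  -2.117  17.658]
 [-34.828 -15.693   7.026]
 [-34.521 -13.431  12.524]
 [-33.72    0.001  16.389]
 [-33.586  -1.313  13.885]
 [-32.956  -5.987  14.232]]
lens ray passes at local -40 [-40.    -1.95  -2.15];-45 [-45.      1.381  -6.459];-50 [-50.      4.712 -10.767];
side 491 [716.713  51.75  308.345] 183 [725.347  60.299 291.1  ] [672.415  29.06  255.682]
fit [  0.142  -0.53  717.767  62.61  305.552] [  8.155 -30.376] med 1.669838582430625
x axis [0.854 0.122 0.506]
barrel 71 [-46.65  -18.535  -8.476] [-28.629   3.825  18.386]
[[-46.65  -11.479   5.749]
 [-45.192  -9.945   7.434]
 [-45.167 -12.863  -2.509]
 [-44.41   -9.644  14.593]
 [-44.409 -13.921  -6.389]
 [-44.298 -15.048   6.521]
 [-43.898  -1.445  16.119]
 [-43.839  -5.312   6.889]
 [-43.526 -16.637   3.065]
 [-43.075  -4.503  13.701]
 [-42.963 -11.861  -5.081]
 [-42.891 -12.092   7.167]]
lens ray passes at local -40 [ -40.    -190.078  145.008];-45 [-45.    -53.991  48.009];-50 [-50.     82.097 -48.99 ];
```

```bash
cat > plan.py <<'E'
from h import *
np.set_printoptions(precision=2,suppress=True)
def cur():
    s=robot.read_state(); q=np.array(s["orientation"]); return np.array(s["ee_pos"]),R.from_quat(q[[1,2,3,0]]),s
def delta(p,Rt):
    p0,R0,s=cur()
    return R0.inv().apply(np.array(p)-p0),np.degrees((R0.inv()*Rt).as_rotvec())
def tool(app,jaw):
    y=np.array(app,float);y/=np.linalg.norm(y);z=np.array(jaw,float);z-=y*(z@y);z/=np.linalg.norm(z)
    return R.from_matrix(np.c_[np.cross(y,z),y,z])
def show(p,app,jaw):
    for s in (1,-1):
        d,r=delta(p,tool(app,np.array(jaw)*s)); n=np.linalg.norm(r)
        print("jaw",s,"shift",d,"turn",r,"|",np.linalg.norm(d),n,"rows",max(np.linalg.norm(d)/41.7,n/7.16))
if __name__=="__main__":
    p,r,s=cur(); print(s["time"],p,"\n",r.as_matrix(),s["joints"],s["width"],s["contact_force"])
E
python3 plan.py; python3 -c "
from plan import *
show([466,-169,215],[0,0,-1],[0,1,0]); show([466,-169,215],[0,0,-1],[1,0,0])"
```

```text
1.65 [ 186.93 -517.26  231.31] 
 [[-0.94  0.    0.34]
 [-0.34 -0.   -0.94]
 [ 0.   -1.    0.  ]] [-1.22  0.09  0.18  1.66 -0.    1.57] 1.0034626511124092 [-0.46 -0.45 -0.66]
jaw 1 shift [-380.82   16.3  -232.68] turn [  -0.   -160.13    0.  ] | 446.5784227513364 160.13111045935855 rows 22.364680231753987
jaw -1 shift [-380.82   16.3  -232.68] turn [-0.   19.87 -0.  ] | 446.5784227513364 19.86888972186789 rows 10.709314694276651
jaw 1 shift [-380.82   16.3  -232.68] turn [ -0.   -70.13   0.  ] | 446.5784227513364 70.13111049783979 rows 10.709314694276651
jaw -1 shift [-380.82   16.3  -232.68] turn [ -0.   109.87  -0.  ] | 446.5784227513364 109.86888956765199 rows 15.344816978722346
```

```bash
python3 -m handwheel '[-15,0,-9,0,1,0,-45,0,-27,0,3,0,-80,0,-49,0,6,0,-115,0,-70,0,9,0,-150,0,-92,0,12,0,-185,0,-113,0,15,0,-220,0,-134,0,18,0,-250,0,-153,0,19.87,0]' 85; python3 -c "
from plan import *
show([450,-169,225],[0,0,-1],[0,1,0])"
```

```text
time: 2.32
ee_pos: [371.1, -286.4, 231.5]
orientation: [0.001, -0.001, -0.707, 0.707]
contact_force: [-0.4, -0.2, -0.2]
width: 0.997
jaw 1 shift [ -78.56    6.54 -117.6 ] turn [  0.06 179.85  -0.02] | 141.58063352181347 179.85328021323457 rows 25.119173214138907
jaw -1 shift [ -78.56    6.54 -117.6 ] turn [-0.02 -0.15 -0.04] | 141.58063352181347 0.15265934211987928 rows 3.395219029300083
```

```bash
python3 -m handwheel '[-18,1,-28,0,0,0,-40,3,-60,0,0,0,-65,5,-98,0,0,0,-78,6,-117,0,0,0,-78,6,-117,0,0,0]'; python3 -c "
from plan import *
c=cam('wrist'); save(c,'w1.png'); import pickle; pickle.dump(c,open('w1.pkl','wb'))
for t in ['pin','handle','handle_bore','jig']: print(t,[(np.round(d['centre'],1),round(d['confidence'],2)) for d in robot.pinpoint('wrist',t)])
print(np.array(c['extrinsics'])); print(cur()[0])"
```

```text
time: 2.73
ee_pos: [450.0, -167.8, 224.9]
orientation: [0.002, -0.001, 0.707, -0.707]
contact_force: [0.4, 0.2, 0.7]
width: 0.997
pin [(array([274.2, 167.3]), 0.98)]
handle [(array([277.2, 118.1]), 0.83), (array([258.2, 292.4]), 0.82)]
handle_bore [(array([273.4,  30.5]), 0.74), (array([315.5, 310.1]), 0.71)]
jig [(array([277.6, 118.9]), 0.65)]
[[   0.      0.96    0.29  523.38]
 [  -1.      0.      0.   -166.62]
 [   0.     -0.29    0.96  368.99]
 [   0.      0.      0.      1.  ]]
[ 447.64 -172.13  225.4 ]
```

View pics/w1.png

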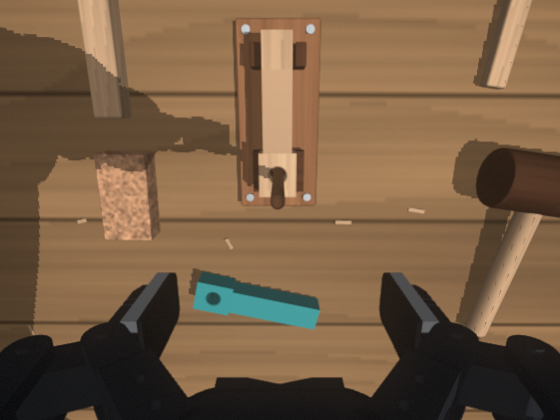

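The wrist view shows the jig with the pale handle (top centre around 277,110), the peg (foot about 275,170, top about 278,200), the turquoise look-alike at (258,300) and the sander at left (130,195).

```bash
cat > f.py <<'E'
from plan import *
import pickle
for i in range(4): print(cur()[0])
c=pickle.load(open('w1.pkl','rb'))
save(c,'w1c.png',(220,10,340,220),2.8)
P=cloud(c)
Q=P.reshape(-1,3)
def box(x0,x1,y0,y1,z0,z1):
    m=(Q[:,0]>x0)&(Q[:,0]<x1)&(Q[:,1]>y0)&(Q[:,1]<y1)&(Q[:,2]>z0)&(Q[:,2]<z1); return Q[m]
h=box(400,640,-240,-90,51,60); print("handle",len(h),h[:,2].mean(),cv2.minAreaRect(h[:,:2].astype(np.float32)))
# shank edges by slices
for x in range(450,590,10):
    s=h[(np.abs(h[:,0]-x)<4)]
    if len(s): print(x,len(s),s[:,1].min(),s[:,1].max(),s[:,1].mean())
p=box(400,560,-240,-90,70,170)
for z in range(70,165,10):
    s=p[np.abs(p[:,2]-z)<5]
    if len(s): print("peg",z,len(s),s.mean(0),s.min(0),s.max(0))
E
python3 f.py
```

```text
[ 447.64 -172.13  225.4 ]
[ 447.64 -172.13  225.4 ]
[ 447.64 -172.13  225.4 ]
[ 447.64 -172.13  225.4 ]
handle 4989 57.45336069678188 ((517.017333984375, -165.7947998046875), (33.771366119384766, 139.60311889648438), 89.81356048583984)
450 167 -182.07332743482206 -148.7224551837915 -165.4309008165869
460 212 -181.880134388007 -148.72701326967442 -165.05517864212212
470 211 -182.52765580043595 -148.81601277109806 -165.77303373084612
480 341 -182.4457233139584 -148.96595821493275 -165.72454097635824
490 294 -182.2777550985084 -148.81195829169178 -165.20155481706277
500 260 -177.6902029420228 -152.7893219080672 -165.241096474463
510 287 -177.51664248246936 -152.79334446848546 -165.19058192330846
520 296 -178.15518647408902 -152.12926898234363 -165.0884429231629
530 308 -178.0903167559256 -152.17696974757192 -165.1674031750414
540 309 -177.94534029033682 -152.26034491661906 -165.0669175455115
550 308 -177.8130360784865 -152.3727910183896 -165.09770490403926
560 335 -177.65153205567336 -152.42361587844496 -165.0434830957001
570 341 -177.50095697759429 -151.74100067895603 -164.718404676158
[... 168 characters left out ...]
[ 470.52 -166.26   79.96] [ 468.83 -170.51   75.03] [ 471.41 -161.94   84.36]
peg 90 26 [ 470.47 -166.12   90.06] [ 466.77 -170.36   85.57] [ 471.57 -161.29   94.21]
peg 100 30 [ 470.15 -166.47  100.39] [ 466.83 -171.04   95.96] [ 471.43 -161.45  104.85]
peg 110 31 [ 470.4  -166.14  110.23] [ 467.17 -170.9   105.66] [ 471.47 -161.71  114.66]
peg 120 35 [ 470.31 -166.26  119.86] [ 466.82 -170.77  115.24] [ 471.46 -161.18  124.15]
peg 130 42 [ 470.4  -165.75  130.19] [ 467.76 -170.63  125.42] [ 471.45 -161.34  134.73]
peg 140 41 [ 470.42 -166.43  140.01] [ 468.37 -170.51  135.12] [ 471.75 -161.56  144.75]
peg 150 196 [ 467.55 -165.88  151.76] [ 461.92 -170.31  145.07] [ 471.53 -161.1   154.95]
```

```bash
python3 -c "
from plan import *
import pickle
c=pickle.load(open('w1.pkl','rb'))
print('pin foot z12',onz(c,[(274.2,167.3)],12), 'bore',onz(c,[(273.4,30.5)],43),'handle',onz(c,[(277.2,118.1)],30))"
```

```text
pin foot z12 [[ 466.97 -162.16   12.  ]] bore [[ 588.84 -161.85   43.  ]] handle [[ 516.59 -165.22   30.  ]]
```

View pics/w1c.png

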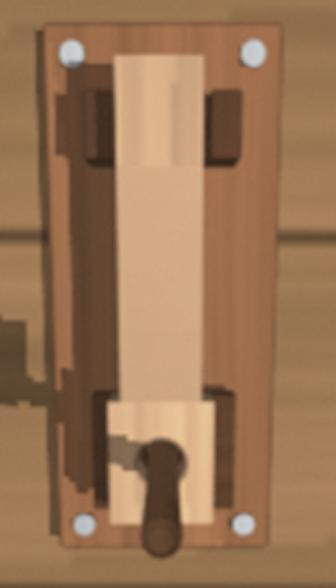

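```bash
python3 -c "
from plan import *
for i in range(4):
    c=cam('wrist'); E=np.array(c['extrinsics']); p,r,s=cur(); print(p,s['dq'],E[:3,3],r.inv().apply(E[:3,3]-p))
"
```

```text
[ 447.61 -172.28  225.44] [-0. -0.  0. -0.  0.  0.] [ 521.08 -171.14  369.56] [ -73.49 -144.11   -1.22]
[ 447.64 -172.31  225.45] [-0.  0. -0. -0.  0.  0.] [ 521.02 -171.32  369.58] [ -73.42 -144.11   -1.09]
[ 447.65 -172.25  225.42] [ 0. -0.  0. -0.  0.  0.] [ 521.01 -171.36  369.58] [ -73.39 -144.15   -1.  ]
[ 447.71 -172.15  225.41] [ 0.  0. -0. -0.  0.  0.] [ 521.05 -171.32  369.57] [ -73.37 -144.14   -0.93]
```

```bash
sed -i "s/^c=pickle.*/c=cam('wrist'); pickle.dump(c,open('w1.pkl','wb'))/" f.py; python3 f.py | grep -v '^\[' | cut -c1-110; python3 -c "
from plan import *
show([466,-166,215],[0,0,-1],[0,1,0])"
```

```text
handle 4991 57.47292345675542 ((517.0618286132812, -164.81375122070312), (139.20098876953125, 33.2815246582031
450 150 -181.92641809442844 -149.3594444552362 -166.43385284544885
460 215 -181.88145865967084 -148.69711573268506 -165.15400702561743
470 211 -181.81094250566042 -148.8653853231856 -165.25696077903197
480 330 -181.70429970989457 -149.11420573577865 -165.45992255696805
490 278 -181.63132234375888 -148.41180154296327 -165.42028669972552
500 292 -178.0193474745085 -152.28866525609538 -165.37892386565343
510 269 -178.0024267182254 -152.42655375124252 -165.2594418487639
520 269 -177.92968411521557 -152.67252318823748 -165.35474129127365
530 303 -177.89961855881577 -152.0365095782645 -165.20483752594703
540 309 -177.87011622394334 -152.1454470081611 -165.05026817199808
550 315 -177.80391567052197 -152.32298359607313 -165.03762444806108
560 340 -177.76107763812757 -151.82470138186827 -164.84028342028282
570 347 -177.73575794005603 -152.01185931213703 -164.80304352160533
580 339 -177.69254427207133 -152.20330647303405 -165.071954047447
peg 70 13 [ 470.18 -166.33   73.04] [ 466.52 -
[... 390 characters left out ...]
4.84]
peg 120 35 [ 470.24 -166.79  120.28] [ 466.94 -170.89  115.1 ] [ 471.64 -162.    124.96]
peg 130 40 [ 470.18 -166.87  130.21] [ 466.69 -170.9   125.65] [ 471.71 -161.57  134.97]
peg 140 45 [ 470.23 -166.41  140.12] [ 466.64 -170.9   135.09] [ 471.64 -161.18  144.9 ]
peg 150 193 [ 467.41 -166.09  151.78] [ 461.73 -170.91  145.19] [ 471.49 -161.07  154.53]
peg 160 1 [ 465.55 -164.5   155.15] [ 465.55 -164.5   155.15] [ 465.55 -164.5   155.15]
jaw 1 shift [-18.25  10.37  -6.06] turn [  0.01 179.92  -0.01] | 21.84755217902065 179.92154463235565 rows 25.12870735088766
jaw -1 shift [-18.25  10.37  -6.06] turn [-0.   -0.08 -0.01] | 21.84755217902065 0.07899385342874252 rows 0.5239221146048118
```

```bash
python3 -m handwheel '[-10,0,-3,0,0,0,-19,0,-6,0,0,0,-19,15,-6,0,0,0,-19,40,-6,0,0,0,-19,70,-6,0,0,0,-19,95,-6,0,0,0,-19,112,-6,0,0,0,-19,116,-6,0,0,0]' 85; python3 -m handwheel '[0,0,0,0,0,0,0,0,0,0,0,0]' 60; python3 -m handwheel '[0,0,0,0,0,0,0,0,0,0,0,0,0,0,0,0,0,0,0,0,0,0,0,0,0,0,0,0,0,0,0,0,0,0,0,0,0,0,0,0,0,0,0,0,0,0,0,0]' 0 30;  python3 -c "
from plan import *
c=cam('wrist'); save(c,'w2.png'); p,r,s=cur(); print(p,s['width'],s['time'],s['contact_force'])"
```

```text
time: 3.9
ee_pos: [466.3, -164.5, 105.9]
orientation: [-0.001, -0.002, 0.708, -0.707]
contact_force: [-0.4, 0.3, 0.4]
width: 0.994
time: 4.07
ee_pos: [467.8, -165.4, 110.2]
orientation: [-0.0, -0.0, -0.707, 0.707]
contact_force: [0.9, 0.9, -0.7]
width: 0.737
time: 4.73
ee_pos: [467.3, -165.5, 109.8]
orientation: [-0.0, -0.0, -0.707, 0.707]
contact_force: [-0.4, -0.7, 5.0]
width: 0.109
[ 467.34 -165.52  109.79] 0.10930723627177265 4.7833 [ 0.81 -1.16  6.48]
```

View pics/w2.png

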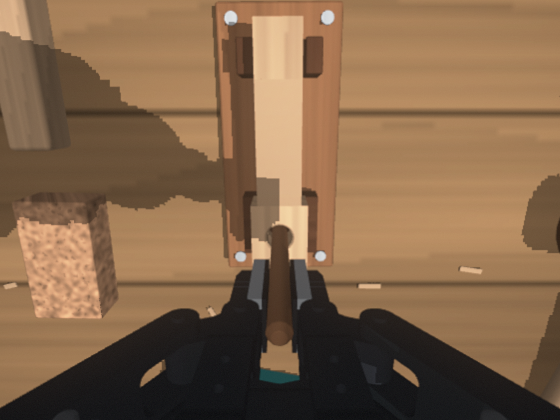

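The peg is between the pads (opening about 9 mm). I lift it straight up.

```bash
python3 -m handwheel '[0,-8,0,0,0,0,0,-25,0,0,0,0,0,-45,0,0,0,0,0,-65,0,0,0,0,0,-85,0,0,0,0,0,-100,0,0,0,0,0,-110,0,0,0,0,0,-110,0,0,0,0]' ; python3 -c "
from plan import *
c=cam('side'); save(c,'s2.png',(140,130,420,340),2.8)
p,r,s=cur(); print(p,s['width'],s['time'],s['contact_force'])
show([500,100,220],[0,0,-1],[0,1,0])"
```

```text
time: 5.45
ee_pos: [467.6, -165.5, 221.3]
orientation: [-0.001, -0.001, -0.707, 0.707]
contact_force: [0.5, -0.1, 0.0]
width: 0.103
[ 467.35 -165.46  219.83] 0.11288971607493 5.5 [-0.64  0.32 -0.31]
jaw 1 shift [ -32.65   -0.2  -265.46] turn [  0.09 180.    -0.02] | 267.4593052467229 179.99940561907974 rows 25.139581790374265
jaw -1 shift [ -32.65   -0.2  -265.46] turn [-0.01 -0.   -0.06] | 267.4593052467229 0.05694395418916092 rows 6.413892212151628
```

View pics/s2.png

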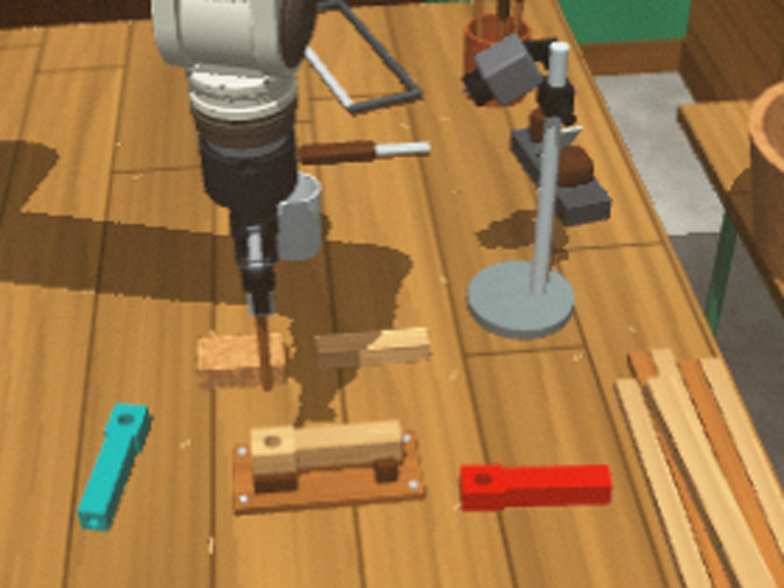

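The side view shows the peg hanging free from the fingers at about (265,350), the handle unmoved in the jig at (330,445). Next I move most of the way to the cup and look with the wrist camera.

```bash
python3 -m handwheel '[0,0,-15,0,0,0,0,0,-50,0,0,0,0,0,-90,0,0,0,0,0,-130,0,0,0,0,0,-170,0,0,0,0,0,-210,0,0,0,0,0,-245,0,0,0,0,0,-265,0,0,0]' ;python3 -m handwheel '[0,0,0,0,0,0,0,0,0,0,0,0]'; cat > g.py <<'E'
from plan import *
import pickle,sys
c=cam('wrist'); save(c,sys.argv[1]+'.png'); pickle.dump(c,open(sys.argv[1]+'.pkl','wb'))
for t in ['cup','cup_rim','cam_lens']: print(t,[(np.round(d['centre'],1),round(d['confidence'],2), onz(c,[d['centre']],85)[0]) for d in robot.pinpoint('wrist',t)])
Q=cloud(c).reshape(-1,3)
k=Q[(np.abs(Q[:,2]-85)<5)&(np.abs(Q[:,0]-502)<60)&(np.abs(Q[:,1]-197)<60)]
print(len(k),k[:,2].mean(),k.min(0),k.max(0),cv2.minEnclosingCircle(k[:,:2].astype(np.float32)))
print(cur()[0],cur()[2]['time'],cur()[2]['width'])
E
python3 g.py w3
```

```text
time: 6.17
ee_pos: [469.3, 32.1, 218.2]
orientation: [0.017, -0.019, 0.717, -0.697]
contact_force: [-0.2, -0.5, -0.5]
width: 0.108
time: 6.33
ee_pos: [469.6, 30.4, 218.8]
orientation: [0.016, -0.018, 0.717, -0.697]
contact_force: [-0.2, -0.1, 0.7]
width: 0.105
cup []
cup_rim [(array([ 76.1, 150.2]), 0.95, array([504.01, 201.  ,  85.  ]))]
cam_lens []
1459 84.71251961453832 [472.67 166.6   80.  ] [534.87 231.82  88.49] ((503.64202880859375, 199.24679565429688), 32.968318939208984)
[469.65  30.41 219.23] 6.5333 0.10897617658516118
```

View pics/w3.png

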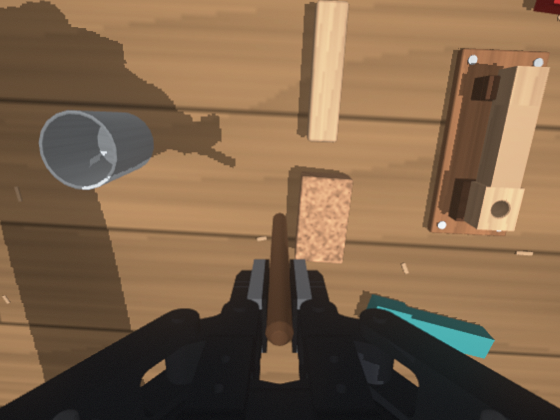

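The arm stopped short (y=30) and turned slightly. The peg is still held upright, the cup rim centre is seen at (79,150), and the peg holder image is as expected. I check joints before going on.

```bash
python3 -c "
from plan import *
p,r,s=cur(); print(s['joints'],r.as_matrix())
show([503.5,198.5,220],[0,0,-1],[0,1,0])"
```

```text
[ 0.05 -0.11 -0.04  1.64  0.03  3.14] [[-1.   -0.    0.05]
 [-0.05  0.03 -1.  ]
 [ 0.   -1.   -0.03]]
jaw 1 shift [ -41.95    3.9  -166.21] turn [   0.13 -177.21   -2.5 ] | 171.46220146247677 177.2240277940469 rows 24.751959189112693
jaw -1 shift [ -41.95    3.9  -166.21] turn [1.62 2.78 0.09] | 171.46220146247677 3.2143488935814677 rows 4.111803392385534
```

```bash
python3 -c "
from plan import *
show([503.5,198.5,220],[0,0,-1],[1,0,0])"; python3 -m handwheel '[-4,0,-10,0.2,-6,0,-8,1,-30,0.4,-12,0,-12,1,-50,0.6,-18,0,-16,1.5,-70,0.8,-25,0,-20,2,-90,1,-32,0,-24,2,-110,1.2,-39,0,-28,3,-125,1.4,-46,0,-32,3,-135,1.5,-53,0]';python3 -m handwheel '[0,0,0,0,0,0]';  python3 -c "
from plan import *
p,r,s=cur(); print(p,s['joints'],r.as_matrix())
show([503.5,198.5,220],[0,0,-1],[1,0,0])"
```

```text
jaw 1 shift [ -41.95    3.9  -166.21] turn [  1.33 -87.22  -1.2 ] | 171.46220146247677 87.23577194675894 rows 12.183767031670243
jaw -1 shift [ -41.95    3.9  -166.21] turn [ 1.21 92.77  1.35] | 171.46220146247677 92.78716078950046 rows 12.959100668924645
time: 7.2
ee_pos: [495.0, 168.7, 219.9]
orientation: [0.337, -0.329, 0.624, -0.623]
contact_force: [-0.2, -0.4, -0.2]
width: 0.108
time: 7.28
ee_pos: [495.2, 168.9, 219.8]
orientation: [0.338, -0.329, 0.624, -0.623]
contact_force: [-0.6, 0.6, -0.2]
width: 0.107
[495.19 168.9  219.8 ] [0.33 0.01 0.07 1.62 0.   2.49] [[-0.56  0.01  0.83]
 [-0.83  0.01 -0.56]
 [-0.01 -1.    0.  ]]
jaw 1 shift [-29.23   0.08  -9.53] turn [ -0.46 -33.74  -0.54] | 30.746082420454535 33.746951256123296 rows 4.713261348620572
jaw -1 shift [-29.23   0.08  -9.53] turn [  0.71 146.26  -0.6 ] | 30.746082420454535 146.26062310651506 rows 20.427461327725567
```

```bash
python3 -m handwheel '[-8,0,-3,-0.1,-6,0,-16,0,-6,-0.2,-13,-0.2,-24,0,-8,-0.3,-20,-0.3,-29,0,-9.5,-0.4,-27,-0.4,-29.2,0,-9.5,-0.5,-33.7,-0.5,-29.2,0,-9.5,-0.5,-33.7,-0.5]'; python3 g.py w4; python3 -c "
from plan import *
c=cam('side'); save(c,'s4.png',(180,110,340,260),4)
c=cam('scene'); save(c,'sc4.png',(270,110,410,250),4)"
```

```text
time: 7.78
ee_pos: [503.5, 196.6, 220.3]
orientation: [0.498, -0.499, 0.502, -0.501]
contact_force: [0.2, -0.2, 0.2]
width: 0.105
cup [(array([278.4, 181.2]), 0.64, array([503.28, 214.46,  85.  ]))]
cup_rim [(array([277.8, 198.2]), 0.73, array([502.68, 200.07,  85.  ]))]
cam_lens []
940 85.63260718988218 [472.71 169.71  80.02] [535.38 231.26  88.33] ((504.0432434082031, 199.77027893066406), 31.783493041992188)
[503.31 196.67 220.49] 7.9833 0.10873566816818858
```

View pics/w4.png

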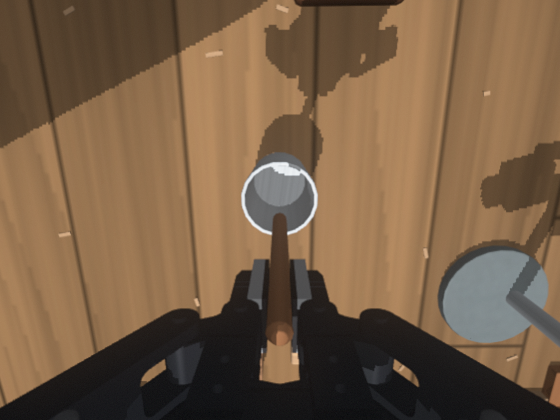

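View pics/s4.png

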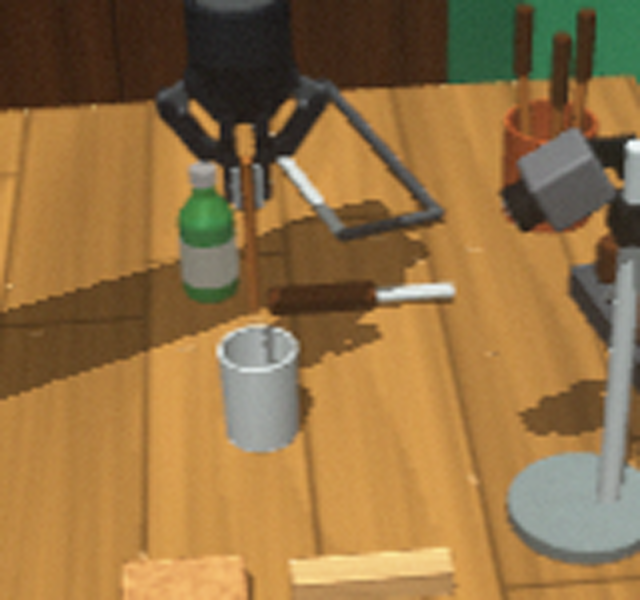

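View pics/sc4.png

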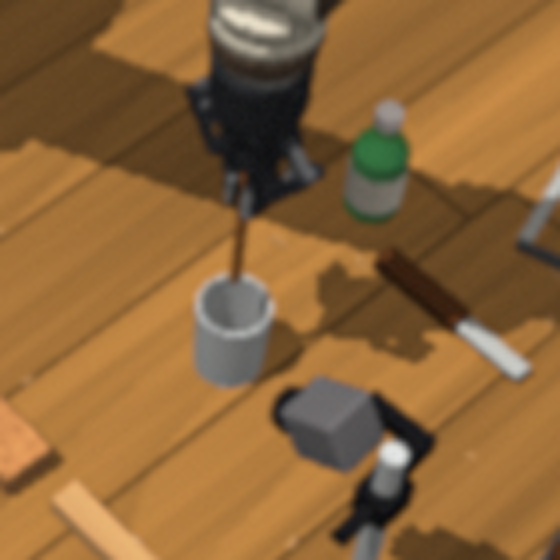

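```bash
python3 -c "
from plan import *
p=cur()[0]
for n,o,s in (('side',(180,110),4),('scene',(270,110),4),('wrist',(0,0),1)):
    c=cam(n); print(n,(proj(c,[[p[0],p[1],120],[p[0],p[1],262],[503.5,199,85]])-o)*s)"
```

```text
side [[257.55 310.37]
 [248.06 153.43]
 [259.89 344.76]]
scene [[234.12 277.66]
 [247.36 169.09]
 [233.15 300.79]]
wrist [[278.6  214.59]
 [277.86 333.2 ]
 [278.9  200.03]]
```

The peg foot projects exactly where seen in all three views (side crop 257,309; scene crop 237,275; wrist 279,215), so it is upright and over the cup mouth. I lower it.

```bash
python3 -m handwheel '[-2,8,0,0,0,0,-2.5,25,0,0,0,0,-2.5,45,0,0,0,0,-2.5,65,0,0,0,0,-2.5,85,0,0,0,0,-2.5,100,0,0,0,0,-2.5,111,0,0,0,0,-2.5,116,0,0,0,0]'; python3 -m handwheel '[0,0,0,0,0,0,0,0,0,0,0,0]';  python3 -c "
from plan import *
p,r,s=cur(); print(p,s['width'],s['contact_force'])
c=cam('side'); save(c,'s5.png',(180,110,340,260),4)"
```

```text
time: 8.9
ee_pos: [502.5, 199.7, 102.5]
orientation: [0.498, -0.499, 0.502, -0.501]
contact_force: [-0.8, -1.2, 23.6]
width: 0.112
time: 9.07
ee_pos: [503.4, 200.0, 104.8]
orientation: [0.498, -0.498, 0.502, -0.502]
contact_force: [0.3, -0.1, 0.8]
width: 0.109
[503.4  199.97 104.75] 0.10873116317254858 [ 0.31 -0.14  0.76]
```

View pics/s5.png

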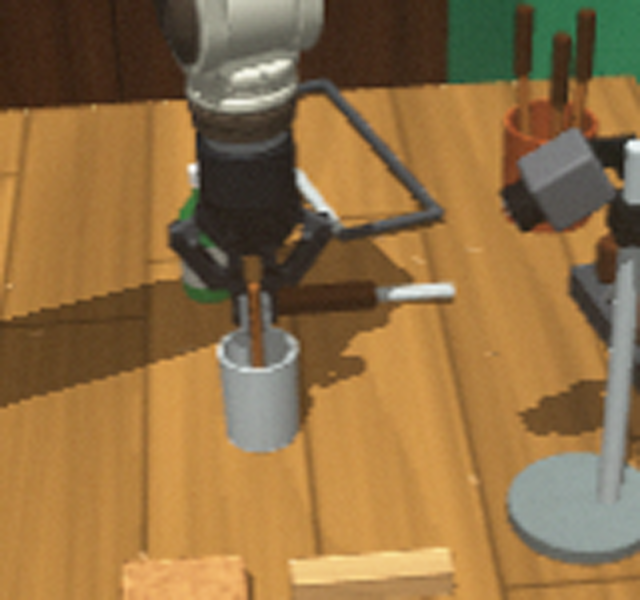

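The peg is inside the cup, on or near its floor (a brief 24 N touch). I release it and lift away.

```bash
python3 -m handwheel '[0,0,0,0,0,0,0,0,0,0,0,0,0,0,0,0,0,0,0,0,0,0,0,0,0,0,0,0,0,0,0,0,0,0,0,0]' 70; python3 -m handwheel '[0,-5,0,0,0,0,0,-20,0,0,0,0,0,-45,0,0,0,0,0,-75,0,0,0,0,0,-105,0,0,0,0,0,-125,0,0,0,0,0,-140,0,0,0,0,0,-140,0,0,0,0]' ;  python3 -c "
from plan import *
p,r,s=cur(); print(p,s['width'],s['contact_force'])
c=cam('side'); save(c,'s6.png',(180,110,340,260),3)
c=cam('scene'); save(c,'sc6.png',(270,110,410,250),3)"
```

```text
time: 9.62
ee_pos: [503.3, 199.9, 104.5]
orientation: [0.498, -0.498, 0.502, -0.502]
contact_force: [-0.4, 0.4, 0.7]
width: 0.818
time: 10.28
ee_pos: [504.2, 200.1, 248.3]
orientation: [-0.5, 0.496, -0.501, 0.502]
contact_force: [0.6, 0.2, 0.5]
width: 0.82
[504.2  200.1  248.31] 0.8197358730023513 [0.6  0.19 0.46]
```

View pics/s6.png

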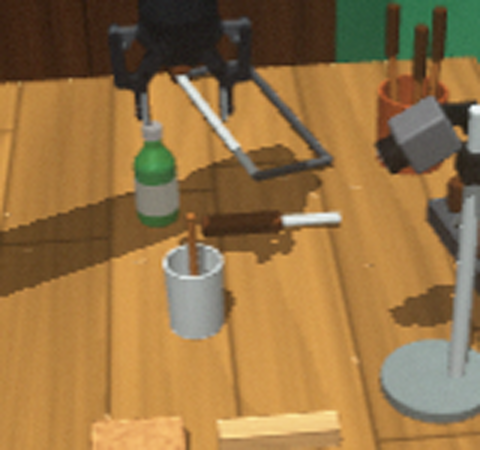

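View pics/sc6.png

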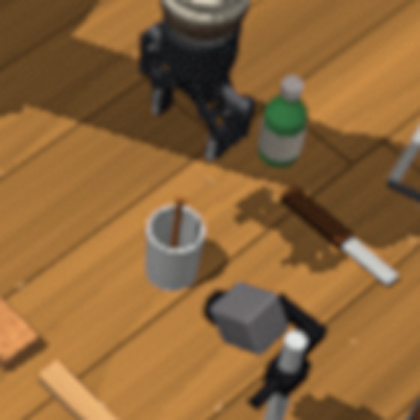

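The peg stands in the cup, leaning slightly (side crop 192,240), the cup upright. Now the handle: I turn the wrist on by another −90° on the way.

```bash
python3 -c "
from plan import *
print(cur()[2]['joints'])
show([517,-165,240],[0,0,-1],[0,1,0])"
```

```text
[0.38 0.07 0.19 1.68 0.   1.96]
jaw 1 shift [364.73   4.26  16.12] turn [ -0.07 -90.42  -0.03] | 365.1152993333257 90.42430819710272 rows 12.629093323617697
jaw -1 shift [364.73   4.26  16.12] turn [ 0.03 89.58 -0.07] | 365.1152993333257 89.57572901587504 rows 12.510576678194838
```

```bash
python3 -m handwheel '[8,0,0,0,-3,0,28,0,2,0,-9,0,52,1,4,0,-15,0,78,1,6,0,-21,0,104,2,8,0,-27,0,130,2,9,0,-33,0,156,2,10,0,-39,0,182,3,11,0,-45,0]' 85;  python3 -c "
from plan import *
print(cur()[2]['joints'],cur()[0])
show([517,-165,240],[0,0,-1],[0,1,0])"
```

```text
time: 11.05
ee_pos: [512.4, 16.5, 239.9]
orientation: [-0.653, 0.653, -0.272, 0.27]
contact_force: [-0.1, -0.3, 0.1]
width: 0.995
[0.03 0.   0.11 1.68 0.   0.82] [512.4   16.47 239.87]
jaw 1 shift [ 131.83   -0.27 -124.8 ] turn [  0.01 -45.12  -0.15] | 181.53174277066987 45.117185766851215 rows 6.301282928331175
jaw -1 shift [ 131.83   -0.27 -124.8 ] turn [  0.18 134.88   0.02] | 181.53174277066987 134.8830632946071 rows 18.838416661257973
```

```bash
python3 -m handwheel '[17,0,-16,0,-6,0,37,0,-35,0,-13,0,57,0,-54,0,-20,0,77,0,-73,0,-27,0,97,0,-92,0,-33,0,116,0,-110,0,-39,0,129,0,-122,0,-45.1,0,131.8,0,-124.8,0,-45.1,-0.1]' 85; python3 -m handwheel '[0,0,0,0,0,0]'; sed "s/h=box(400,640,-240,-90,51,60)/h=box(400,640,-240,-90,51,61)/; s/'w1/'w7/" f.py > f2.py; python3 f2.py | cut -c1-150; python3 -c "
from plan import *
import pickle
c=pickle.load(open('w7.pkl','rb')); save(c,'w7.png'); print(cur()[2]['joints'],cur()[0])"
```

```text
time: 11.72
ee_pos: [516.0, -166.1, 239.2]
orientation: [0.707, -0.707, 0.001, -0.0]
contact_force: [-0.5, 0.2, -0.3]
width: 0.992
time: 11.8
ee_pos: [516.1, -164.6, 239.7]
orientation: [0.707, -0.707, 0.004, -0.003]
contact_force: [-0.7, 0.2, 0.6]
width: 0.995
[ 516.1  -164.57  239.7 ]
[ 516.1  -164.57  239.7 ]
[ 516.1  -164.57  239.7 ]
[ 516.1  -164.57  239.7 ]
handle 4007 57.394627343530786 ((516.744140625, -164.6121826171875), (139.79373168945312, 34.0405387878418), 0.22691377997398376)
450 307 -181.83081141884216 -147.88078178864444 -165.05063840877548
460 258 -181.87058987949342 -147.83170731499865 -164.48275558068445
470 201 -181.3498890269982 -147.77453144223495 -165.14116961324817
480 306 -181.59993763976203 -147.74156708670134 -164.6043423409496
490 235 -180.72949943679743 -147.78413133940322 -164.3235945690047
500 228 -177.36288313537622 -151.45669735927353 -164.50530189054763
510 223 -177.3680335309312 -151.50195551486058 -164.05278690852143
520 217 -176.82895414892528 -151.49586498193892 -164.09794681455193
530 205 -177.05909764080783 -151.47478342451183 -164.3087981630303
540 202 -177.19841232358607 -151.4918517675368 -164.21690988836764
550 203 -176.48657653721045 -151.4720486150306 -163.90957657528625
560 193 -176.6057354887152 -151.4793266139465 -164.07616516099995
570 191 -176.87531085023656 -151.4615621350453 -164.2963621085707
580 182 -176.00472741318848 -151.45048874130381 -163.8883305951294
[-0.31  0.07  0.18  1.68  0.   -0.3 ] [ 516.2  -163.69  240.07]
```

View pics/w7.png

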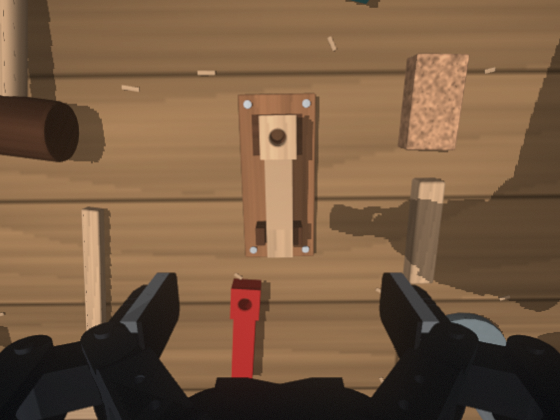

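The wrist view shows the pale handle in the jig (butt hole at 277,137, bored end at 279,255), centred between the fingers. The red look-alike at (244,330) lies beyond. I descend onto the pale shank.

```bash
python3 -m handwheel '[0,10,-1,0,0,0,0,35,-1,0,0,0,0,70,-1,0,0,0,0,105,-1,0,0,0,0,140,-1,0,0,0,0,170,-1,0,0,0,0,190,-1,0,0,0,0,200,-1,0,0,0]'; python3 -m handwheel '[0,3,0,0,0,0,0,7,0,0,0,0,0,11,0,0,0,0,0,14,0,0,0,0,0,14,0,0,0,0,0,14,0,0,0,0]';python3 -c "
from plan import *
c=cam('wrist'); save(c,'w8.png'); p,r,s=cur(); print(p,s['width'],s['contact_force'],r.as_matrix())"
```

```text
time: 12.52
ee_pos: [514.9, -162.9, 37.1]
orientation: [0.708, -0.707, 0.003, -0.001]
contact_force: [-0.8, 0.2, 0.2]
width: 0.996
time: 13.02
ee_pos: [517.1, -164.9, 27.7]
orientation: [-0.707, 0.707, -0.001, 0.003]
contact_force: [0.5, 1.4, 0.8]
width: 0.998
[ 517.15 -164.92   27.73] 0.9940004168950554 [ 0.25  0.57 -0.89] [[ 1.    0.    0.01]
 [-0.01 -0.    1.  ]
 [ 0.   -1.   -0.  ]]
```

View pics/w8.png

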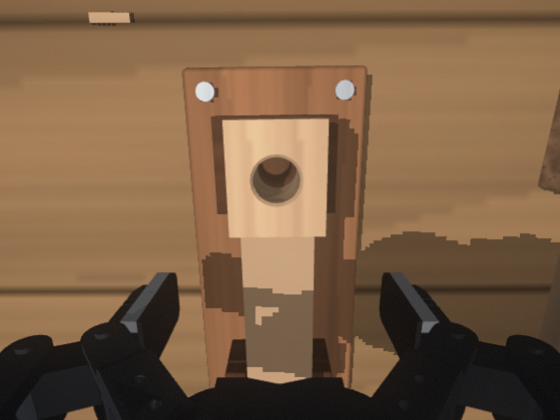

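The handle is centred between the open fingers (shank at columns 243–315 of the wrist picture). I close.

```bash
python3 -m handwheel '[0,0,0,0,0,0,0,0,0,0,0,0,0,0,0,0,0,0,0,0,0,0,0,0,0,0,0,0,0,0,0,0,0,0,0,0,0,0,0,0,0,0,0,0,0,0,0,0]' 10 60; python3 -m handwheel '[0,0,0,0,0,0]'; python3 -m handwheel '[0,-4,0,0,0,0,0,-12,0,0,0,0,0,-25,0,0,0,0,0,-42,0,0,0,0,0,-62,0,0,0,0,0,-82,0,0,0,0,0,-95,0,0,0,0,0,-100,0,0,0,0]'; python3 -m handwheel '[0,0,0,0,0,0,0,0,0,0,0,0]'; python3 -c "
from plan import *
c=cam('wrist'); save(c,'w9.png'); p,r,s=cur(); print(p,s['width'],s['contact_force'],r.as_matrix(),s['joints'])
c=cam('side'); save(c,'s9.png',(140,130,420,340),2.8)"
```

```text
time: 13.73
ee_pos: [517.0, -164.8, 27.4]
orientation: [-0.707, 0.707, -0.001, 0.003]
contact_force: [0.5, 0.8, 3.2]
width: 0.29
time: 13.82
ee_pos: [517.0, -164.8, 27.4]
orientation: [-0.707, 0.707, -0.001, 0.003]
contact_force: [1.0, -0.4, 2.9]
width: 0.296
time: 14.48
ee_pos: [517.5, -165.0, 129.7]
orientation: [-0.707, 0.707, -0.001, 0.003]
contact_force: [0.1, 0.8, -0.9]
width: 0.295
time: 14.65
ee_pos: [516.6, -164.7, 126.5]
orientation: [0.707, -0.707, 0.002, -0.002]
contact_force: [-0.7, 0.7, -0.2]
width: 0.295
[ 516.29 -164.64  125.94] 0.29294711023556796 [-0.39 -0.03 -0.87] [[ 1.   -0.    0.01]
 [-0.01  0.    1.  ]
 [-0.   -1.    0.  ]] [-0.31  0.05 -0.06  1.46  0.   -0.3 ]
```

View pics/w9.png

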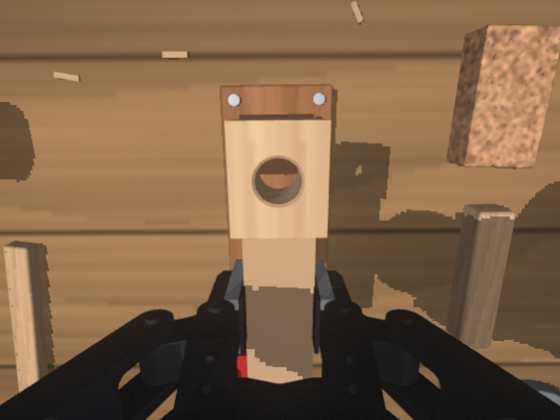

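View pics/s9.png

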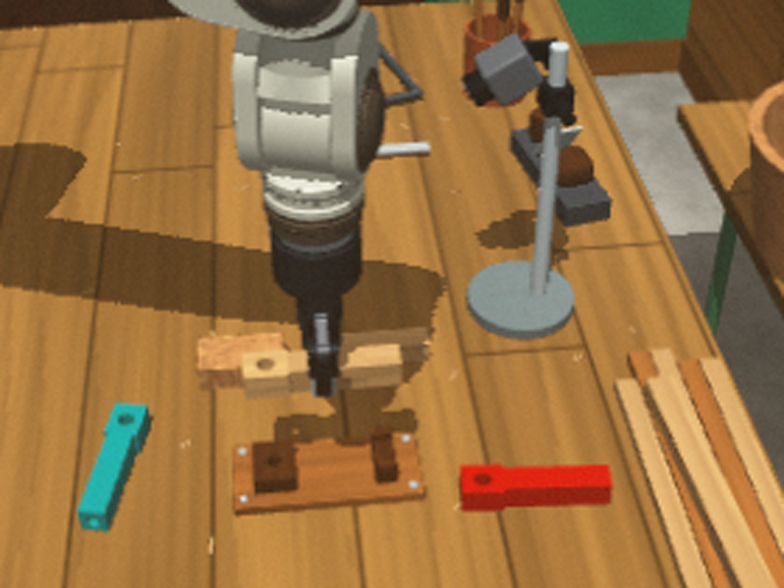

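The handle is lifted clear of the jig; the bore end points to +x (side crop 400,365) and the jig is empty. I aim first for a stand-off with the bore about 150 mm before the lens.

```bash
cat > aim.py <<'E'
from plan import *
import sys
def aim(lens,yaw,pitch,dist,off=(70,-15.6,0)):
    # pitch: downward look angle deg
    y,p=np.radians([yaw,pitch]); u=np.array([np.cos(p)*np.cos(y),np.cos(p)*np.sin(y),np.sin(p)]); v=np.array([-np.sin(y),np.cos(y),0]); w=np.cross(u,v)
    bore=np.array(lens)-dist*u
    tcp=bore-off[0]*u+off[1]*w-off[2]*v
    print("bore",bore,"tcp",tcp); show(tcp,-w,v)
a=[float(t) for t in sys.argv[1:7]]
aim(a[:3],*a[3:6])
E
python3 aim.py 681 58 283 6.3 30.5 150
```

```text
bore [552.54  43.82 206.87] tcp [500.46  38.07 157.9 ]
jaw 1 shift [-16.88 -31.96 202.61] turn [  1.72  -6.48 -30.51] | 205.80903260991312 31.237285318596278 rows 4.935468407911586
jaw -1 shift [-16.88 -31.96 202.61] turn [ 45.72 167.45   2.58] | 205.80903260991312 173.59909667287678 rows 24.245683892859887
```

```bash
python3 -m handwheel '[-2,-10,10,0.1,-0.5,-2,-4,-20,35,0.4,-1.5,-6,-7,-28,70,0.7,-2.5,-11,-10,-32,105,1,-3.5,-17,-13,-32,140,1.3,-4.5,-23,-15,-32,175,1.6,-6,-28,-17,-32,197,1.7,-6.5,-30.5,-17,-32,202.6,1.7,-6.5,-30.5]'; python3 -m handwheel '[0,0,0,0,0,0,0,0,0,0,0,0,0,0,0,0,0,0]'; python3 -c "
from plan import *
import pickle
w=cam('wrist'); save(w,'w10.png'); p,r,s=cur(); print(p,s['width'],s['contact_force'],r.as_matrix(),s['joints'])
print([(np.round(d['centre'],1),d['confidence']) for d in robot.pinpoint('wrist','cam_lens')])
c=cam('side'); save(c,'s10.png',(140,130,420,340),2.8)
c1=cam('scene'); save(c1,'sc10.png',(200,130,420,300),3.5)
pickle.dump((w,c,c1),open('c10.pkl','wb'))"
```

```text
time: 15.42
ee_pos: [498.6, 40.4, 157.2]
orientation: [0.691, -0.67, -0.225, -0.148]
contact_force: [-0.3, -0.3, -0.8]
width: 0.296
time: 15.67
ee_pos: [501.2, 37.2, 158.9]
orientation: [0.691, -0.671, -0.223, -0.148]
contact_force: [0.2, -0.5, -1.1]
width: 0.289
[501.25  37.   158.89] 0.2920027282268099 [ 0.01 -0.17 -0.94] [[ 0.86  0.5  -0.11]
 [ 0.09  0.05  0.99]
 [ 0.51 -0.86 -0.  ]] [ 0.06 -0.59 -0.62  1.01  0.02 -0.04]
[]
```

View pics/w10.png

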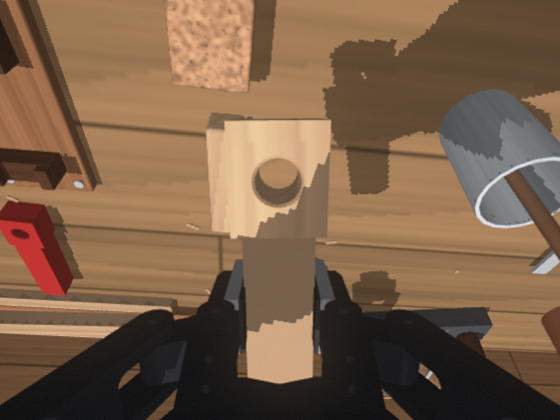

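View pics/s10.png

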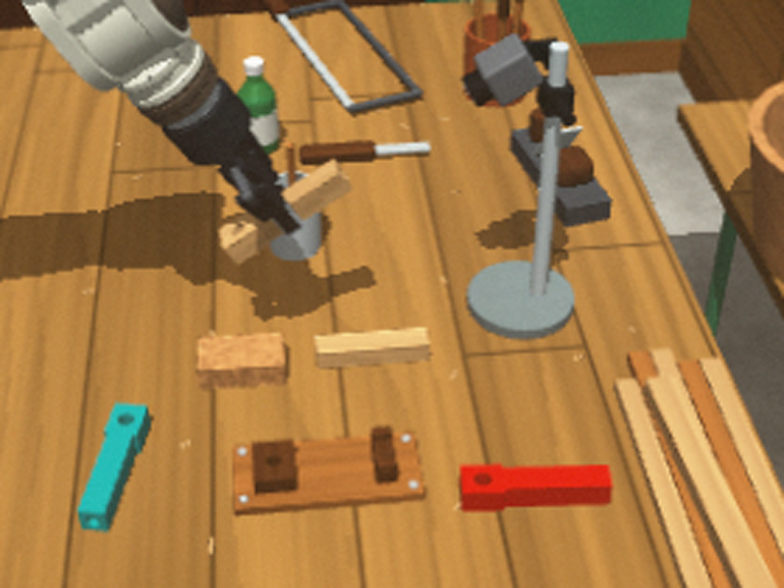

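View pics/sc10.png

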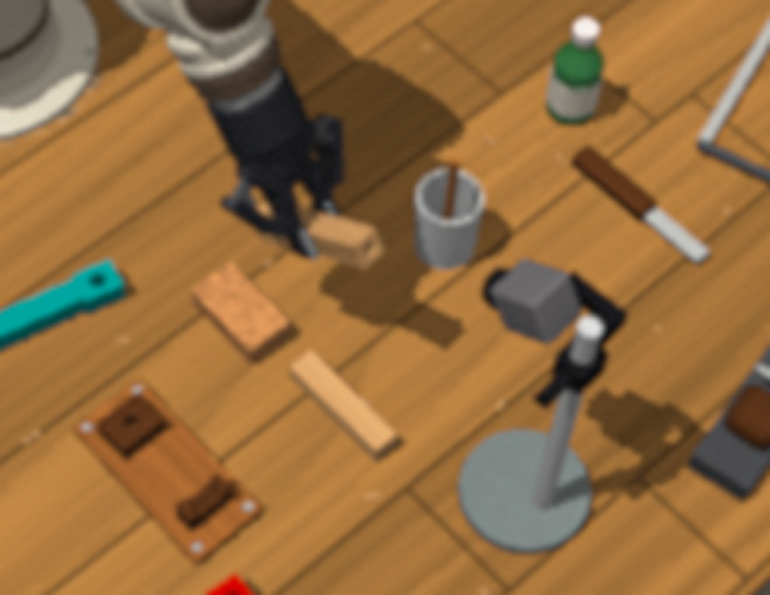

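The wrist view shows the handle seated as gripped (butt hole at 278,181), and the side and scene views show it tilted toward the camera, peg still in the cup. Before closing in I refine the lens pose.

```bash
cat > k.py <<'E'
from plan import *
import pickle
from scipy.optimize import least_squares
C={'scene':[],'side':[]}
a,b=pickle.load(open("c.pkl","rb")); w,s,sc=pickle.load(open("c10.pkl","rb"))
C['scene']=[a,sc];C['side']=[b,s]
for n in C:
    c=cam(n); C[n].append(c); print(n,[(np.round(d['centre'],1),round(d['confidence'],2)) for d in robot.pinpoint(n,'cam_lens')])
G={};BK={}
for n in C:
    g=[];bk=[]
    for c in C[n]:
        P=cloud(c);F=c["frame"].astype(int)
        m=(P[...,0]>650)&(P[...,0]<745)&(P[...,1]>0)&(P[...,1]<110)&(P[...,2]>235)&(P[...,2]<345)
        me=cv2.erode((m&(F.max(2)>62)).astype(np.uint8),np.ones((3,3)))>0
        g.append(P[me]); bk.append(P[m&(F.max(2)<=55)])
    G[n]=np.vstack(g);BK[n]=np.vstack(bk)
def sd(q): 
    q=np.abs(q)-np.array([25,22,22]); return np.where((q>0).any(1),np.linalg.norm(np.maximum(q,0),axis=1),q.max(1))
def fit(names):
    def res(p):
        Rm=R.from_euler("ZY",p[:2]).as_matrix(); out=[]
        for i,n in enumerate(names):
            o=p[5+3*i:8+3*i]; out+= [sd((G[n]-o-p[2:5])@Rm), o/2*10]
        return np.concatenate(out)
    best=None
    for y in (-.3,0,.2):
      for pt in (-.6,-.4):
        r=least_squares(res,[y,pt,718,62,305]+[0]*3*len(names),loss="soft_l1",f_scale=1.5)
        if best is None or r.cost<best.cost: best=r
    return best.x
for names in (['scene'],['side'],['scene','side']):
    p=fit(names); print(names,np.degrees(p[:2]),p[2:])
Rm=R.from_euler("ZY",p[:2]).as_matrix()
for i,n in enumerate(names):
    L=(BK[n]-p[5+3*i:8+3*i]-p[2:5])@Rm; L=L[(L[:,0]<-26)&(np.abs(L[:,1])<20)&(np.abs(L[:,2])<20)]
    print(n,len(L),np.percentile(L[:,0],[0,5,20,50]),np.hypot(L[:,1],L[:,2]).max())
for xl in (-39,-43,-47):
    l=p[2:5]+Rm@[xl,0,0]; print(xl,l,{n:proj(C[n][0],l)[0] for n in C})
E
python3 k.py
```

```text
scene [(array([342.9, 212.3]), 0.61)]
side [(array([308.1, 163.5]), 0.66), (array([224.3, 260.3]), 0.56), (array([241.1, 205.6]), 0.17)]
['scene'] [  3.44 -30.54] [718.84  61.54 304.63   0.     0.     0.  ]
['side'] [  5.67 -28.82] [719.16  62.84 307.3    0.    -0.     0.  ]
['scene', 'side'] [  4.47 -29.6 ] [718.72  62.13 305.83   0.    -0.6   -1.17  -0.     0.6    1.17]
scene 48 [-39.43 -38.86 -37.   -34.31] 22.978341984190973
side 191 [-46.27 -45.42 -43.18 -38.45] 20.797619932887248
-39 [684.92  59.48 286.57] {'scene': array([342.62, 211.54]), 'side': array([310.13, 161.2 ])}
-43 [681.45  59.21 284.59] {'scene': array([341.6 , 211.16]), 'side': array([308.87, 161.94])}
-47 [677.98  58.94 282.62] {'scene': array([340.58, 210.8 ]), 'side': array([307.61, 162.69])}
```

```bash
python3 aim.py 681 59 284.5 5 29.8 90; python3 -c "
from plan import *
p,r,s=cur(); b=p+r.apply([70,-15.6,0]); t=p+r.apply([70,-28.6,0]); bt=p+r.apply([-70,-28.6,0]);print(b)
for n,o,f in (('side',(140,130),2.8),('scene',(200,130),3.5)):
    c=cam(n); print(n,(proj(c,[b,t,bt])-o)*f); print([(((np.array(d['centre'])-o)*f).round(),round(d['confidence'],2)) for d in robot.pinpoint(n,'handle_bore')])
"
```

```text
bore [603.2   52.19 239.77] tcp [550.41  47.57 191.45]
jaw 1 shift [59.79 -2.41  4.48] turn [-0.58  1.15  0.77] | 60.006433831657525 1.4959112447352076 rows 1.4390032093922667
jaw -1 shift [59.79 -2.41  4.48] turn [   1.2  -178.85    0.91] | 60.006433831657525 178.85465436060466 rows 24.979700329693387
[552.97  43.37 208.  ]
side [[344.88 171.74]
 [338.01 163.3 ]
 [222.71 236.79]]
[(array([ 96., 520.]), 0.8), (array([339., 175.]), 0.75), (array([608., 479.]), 0.74)]
scene [[367.67 245.58]
 [362.23 233.95]
 [260.31 202.56]]
[(array([325., 705.]), 0.62), (array([-14., 331.]), 0.59), (array([366., 236.]), 0.51)]
```

The predicted bore position agrees with the pictures (scene crop 368,246; side crop 345,172). I advance 60 mm along the line of sight slowly.

```bash
python3 -m handwheel '[4,0,0.5,0,0.2,0.1,14,-0.5,1,-0.1,0.4,0.3,26,-1,2,-0.2,0.6,0.4,38,-1.5,3,-0.3,0.8,0.6,48,-2,3.5,-0.4,1,0.7,56,-2.4,4.2,-0.6,1.1,0.8,60,-2.4,4.5,-0.6,1.1,0.8,60,-2.4,4.5,-0.6,1.1,0.8]'; python3 -m handwheel '[0,0,0,0,0,0,0,0,0,0,0,0,0,0,0,0,0,0]'; python3 k.py; python3 aim.py 681 59 284.5 5 29.8 90; python3 -c "
from plan import *
import pickle
w=cam('wrist'); save(w,'w11.png'); p,r,s=cur(); print(p,s['width'],s['contact_force'],s['time'],s['joints'])
b=p+r.apply([70,-15.6,0]);print(b)
c=cam('side'); save(c,'s11.png',(190,110,370,250),4)
c1=cam('scene'); save(c1,'sc11.png',(220,130,400,265),4)
pickle.dump((w,c,c1),open('c11.pkl','wb'))
print((proj(c,b)-(190,110))*4,(proj(c1,b)-(220,130))*4)"
```

```text
time: 16.93
ee_pos: [551.1, 48.2, 192.1]
orientation: [0.69, -0.675, -0.212, -0.151]
contact_force: [-0.0, 0.2, -1.0]
width: 0.291
time: 17.18
ee_pos: [550.0, 47.9, 191.4]
orientation: [0.691, -0.675, -0.212, -0.151]
contact_force: [0.4, 0.2, -0.4]
width: 0.294
scene [(array([343.5, 212.5]), 0.75)]
side [(array([308.9, 163.6]), 0.8)]
['scene'] [  3.   -30.14] [718.83  61.46 304.68   0.    -0.     0.  ]
['side'] [  5.89 -29.36] [718.9   62.95 307.19   0.    -0.     0.  ]
['scene', 'side'] [  4.49 -29.72] [718.71  62.13 305.86   0.02  -0.7   -1.15  -0.02   0.7    1.15]
scene 55 [-41.2  -39.69 -37.63 -34.4 ] 19.584384363638282
side 189 [-46.19 -45.4  -43.1  -38.34] 23.960061258544883
-39 [684.95  59.48 286.53] {'scene': array([342.63, 211.55]), 'side': array([310.15, 161.21])}
-43 [681.48  59.21 284.55] {'scene': array([341.6 , 211.18]), 'side': array([308.88, 161.96])}
-47 [678.02  58.94 282.56] {'scene': array([340.58, 210.82]), 'side': array([307.62, 162.71])}
bore [603.2   52.19 239.77] tcp [550.41  47.57 191.45]
jaw 1 shift [-0.02  0.28 -0.36] turn [ 0.    0.07 -0.  ] | 0.45426032496705937 0.06969490352656099 rows 0.010893532972831159
jaw -1 shift [-0.02  0.28 -0.36] turn [  -0.   -179.93   -0.01] | 0.45426032496705937 179.93044126029227 rows 25.129949896688863
[550.31  47.91 191.71] 0.2940477862952778 [ 0.22 -0.28 -0.69] 17.4333 [ 0.09 -0.44 -0.47  1.03  0.   -0.  ]
[603.09  52.61 240.04]
[[362.71 274.92]] [[397.79 293.06]]
```

View pics/w11.png

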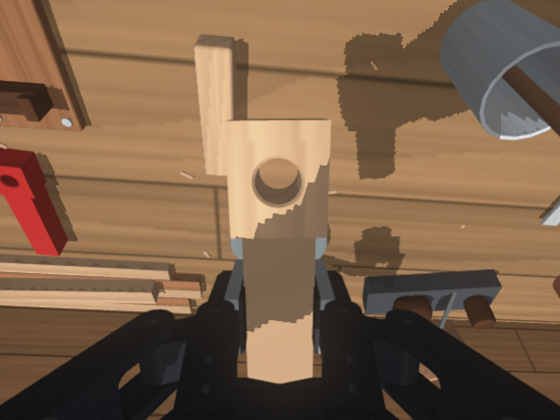

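View pics/s11.png

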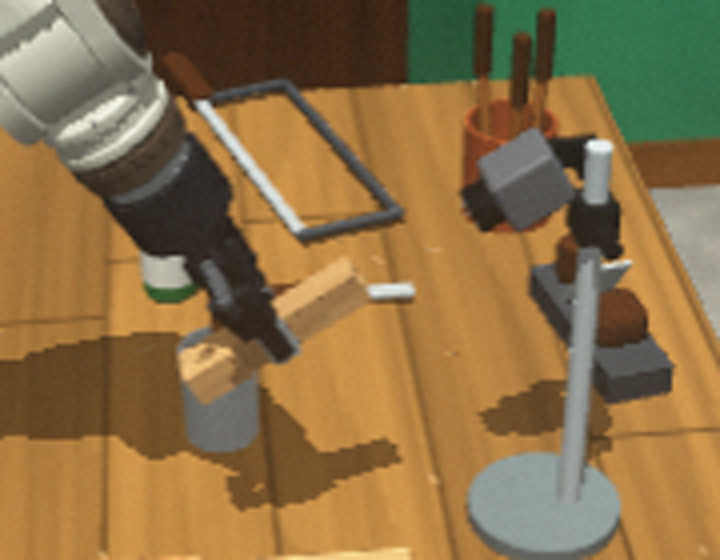

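View pics/sc11.png

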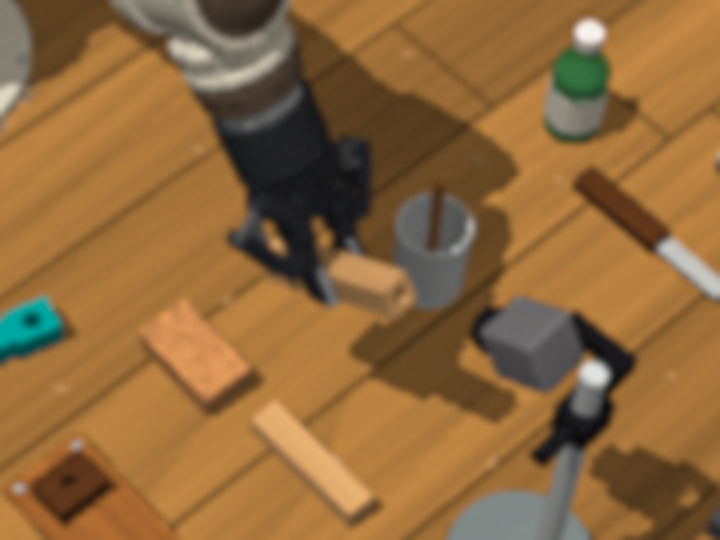

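All checks agree: the bore is seen where the tool pose predicts it (side crop 362,278; scene crop 400,293), 90 mm before the lens on its axis. The peg is in the upright cup and nothing else has moved. I hand in.

```bash
python3 -c "
from plan import *
p,r,s=cur(); print(p,s['dq'],s['width'],s['time']); print(robot.hand_in())"
```

```text
[550.38  47.94 191.72] [ 0.  0.  0. -0. -0.  0.] 0.2956421607200689 17.5333
the job is handed in; nothing more can be done
None
```

I stood the peg in the metal cup and let it go. Then I lifted the pale handle out of the jig and held it still before the inspection camera, and handed in at 17.5 s with no verdict reported.

**Last checks:**
- **Handle:** the tool pose puts the bore mouth at about (603, 53, 240) mm. That is 90 mm before the estimated lens position of (681, 59, 284.5) mm, within about 1 mm of the axis by that estimate. The handle was level in roll and top up, and the joints were at rest.
- **Pictures:** the bore shows within about 1–2 pixels of where the tool pose predicts it in the scene and side views. In the last pictures the peg stands in the upright cup. The inspection camera's fitted pose did not change, and I saw no other object moved.

**What disagreed or went wrong:**
- **Camera direction:** the scene and side fits differ by about 3° in the lens's heading (3.0° and 5.9°; I used 5°) and by about 2.5 mm in height. Both are inside the tolerances.
- **Wrist limit:** on the way to the cup the last joint ran into its range limit, so the arm stopped short and turned about 2.5°. I turned the wrist the other way and carried on.
- **Cup touch:** the peg touched the cup floor with a brief 24 N before I released it.

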